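# Snap the jar shut and tip it to mix

### The job

On the pottery-painting table one of the two tilting stands holds a glaze jar whose cap is still standing up on its neck: press that cap down until it snaps fully home while the jar is upright. Then tip that jar with its crank to 60 degrees, not much further, keep it there for two seconds so that the glaze mixes, and bring it back upright against its stop. Leave the other, already capped jar and everything else on the table as they are.

Things in the scene. Friction and masses are not known exactly. Their poses are not given: they have to be found in the camera images.
- stand: Fixed stand of the jar to be mixed (cap standing up). Plywood base 140 (x) x 150 (y) x 14 mm; two uprights 42 mm wide at y = -58 and +58 mm, top at 135 mm. Origin: centre of the base's underside, on the table, straight under the jar's centre line. z up; x = the way the jar's top tips (away from the robot at yaw 0); +y = the crank's side.
- dial (a point): Centre of a white disc, 100 mm across, outside the -y upright, on the axis. Dark marks at 0 (up), 30, 60 (the long one) and 90 degrees toward the stand's +x; a pointer on the axle shows the jar's tilt.
- axis (a point): Middle of the tipping axis, 115 mm above the stand's origin; the axis runs along the stand's y and crosses the jar's centre line. The white plastic jar is 60 mm across, from 60 mm below this point to a shoulder 36 mm above it, then a neck 28 mm across.
- tilt (a joint): Angle of the jar about the axis, rad: 0 = upright, against a stop; it grows as the jar's top and the crank's peg swing toward the stand's +x; 1.047 = 60 degrees; far stop at 1.75. A stiff hinge: it stays where it is left and takes about 3 to 5 N at the peg to turn.
- peg (a point): Middle of the crank's peg, a black rubber rod 16 mm thick, 50 mm long, parallel to the axis, on a flat arm at its inner end (28 mm from this point), else free all round. It is 102 mm from the jar's centre line along the stand's +y and 90 mm from the axis. Jar upright: 45 mm to the stand's -x and 78 mm above the axis (193 mm above the table); at 60 degrees: 45 mm to +x, same height.
- cap_top (a point): Centre of the top of the jar's round grey ribbed cap, 46 mm across, 22 mm tall, on the jar's centre line. With the jar upright it is 189 mm above the table while the cap stands up on the neck, 175 mm when home.
- cap (a joint): How far the cap is pressed down along the jar's centre line, m: 0 = standing up, showing 14 mm of neck; 0.014 = fully home on the shoulder. A snap detent: it takes about 10 N straight down a third of the way, past half way it snaps down by itself, short of that it springs back; press it on to the end. It stays home unless pulled with about 10 N.
- done_stand: The second stand, the same in every way, holding a jar that is already capped (cap home, top at 175 mm) and mixed. Origin as for stand. Which of the two stands is on the left varies.
- done_tilt (a joint): Angle of the second jar, as tilt; it is level (0) and stays so.
- done_cap (a joint): Cap of the second jar, as cap; it is home (0.014) and stays so.
- figurine: Bystander: unpainted white ceramic figurine, 48 mm across, 87 mm tall, standing between the two stands; origin at the centre of its underside.
- eraser: Bystander: white eraser, 45 x 22 x 13 mm, lying on the table near the robot; origin at the centre of its underside.
- gift_box: Bystander: plain cardboard box, 85 x 85 x 120 mm, behind the stands; origin at the centre of its underside.
- paint_bottle: Bystander: white paint bottle with a grey cap, 44 mm across, 110 mm tall, behind the stands; origin at the centre of its underside.
- water_cup: Bystander: white open cup, 72 mm across, 90 mm tall, behind the stands; origin at the centre of its underside.
- glaze_pot: Bystander: small white closed pot, 60 mm across, 55 mm tall, on the robot's right; origin at the centre of its underside.
- rinse_bowl: Bystander: white ceramic bowl, 100 mm across, 40 mm tall, on the robot's left; origin at the centre of its underside.

How it is judged:
By the outcome, as a careful person would: the job done as asked, in the order asked, and still so for the second after the job is handed in, with the robot touching nothing.
It also fails if it takes over 54 s, if anything falls off the work surface, if the arm or the gripper's body presses on something with over 40 N, if the wrist force passes 120 N, or if a joint passes its speed limit or range.

### The arm

A 6-joint arm with a two-finger parallel gripper is mounted at the origin on the work surface. World frame = base frame: x ahead of the robot, y to its left, z up, the work surface at z = 0. Lengths are in mm, angles in rad, forces in N, time in s.
With the tool pointing down it reaches from about 350 to 875 mm from the base axis. Payload 4.2 kg.
Tool frame: the origin (TCP) lies midway between the tips of the shut fingers; the grasp point (between the pads) lies 19 mm behind it (arm.tcp_to_grasp is the distance from the TCP to the grasp point, in mm); z points along the fingers, y is the line along which they close (so a half turn about z gives the same grasp; the last joint's range is limited). The gripper opens to 85 mm and grips with 20 to 120 N. Pads are 22 mm wide; open, the fingers measure 114 mm over their backs; the gripper's body (76 mm by 85 mm) begins 54 mm behind the grasp point. The pads swing forward as they close: fully open they stand 13 mm farther back than shut.
Start: joints at [1.471, 0.385, 0.008, 0, -1.194, -0.259], TCP at [219.436, 585.19, 204.512] pointing down, gripper open.
Joint ranges: [-3.14, 3.14], [-1.21, 2.06], [-1.07, 1.41], [-3.16, 2.05], [-2.99, -0.16], [-3.1, 3.1]. Speed limits (rad/s): [2.79, 2.79, 3.14, 3.14, 3.14, 3.14].

### API

Orientations are given as a unit quaternion [x, y, z, w].
In Python, from bench import arm, get_image gives the robot as it stands.
- The arm moves only by the tool drive_tool, never from a script. Its argument "deltas" is a list of rows, each a list of 2 entries, a list of its own where there are three numbers: the shift along the tool's x, y, z in cm, then the turn, a rotation vector about the tool's x, y, z in degrees. In form: [[[x, y, z], [ax, ay, az]], ...]. A call has 1 to 12 rows; each row shifts and turns the commanded pose from where the row before left it, along the tool's axes as they then stand; what a row does not reach is not made up. A row lasts 1/10 s, in which the tool goes at most 50 mm and 8.59 degrees, less where a joint would pass 70% of its speed; a pose out of reach is approached as far as the arm can. A call with a gripper value outside its range is refused whole. "claw" is the finger opening in cm, from 0 to 8.54, set as the call begins (left out, the last holds). The fingers move at their own pace and stop on an object; the grip force is fixed at half the most. Time passes only in rows, so rows that do not move let the fingers close. It gives the time, the measured TCP pose, the force, the opening and the grip force at its end, in the units of the state.
- arm.read_state(): the state, without advancing time (a new reading comes with each control period).
- get_image(name): name is "scene" or "top"; returns a dict with "img" (480x640x3 uint8, red, green, blue), "fx", "fy", "cx", "cy" (pixels), "eye" and "orientation" of the camera in the world. Camera axes: x right, y down, z forward; pixel columns grow to the right and rows downward; lengths in mm; the calibration is good to about 2 mm. A picture is of the moment at which its call begins. There is no depth.
- arm.job_done(): hands the job in; it is judged then, once.
The state is a dict: "clock": time; "joints": joint angles; "joint_vel": joint speeds; "joint_efforts": joint torques, N m; "position": TCP position; "ee_rot": TCP orientation; "contact_force": force on the tool from outside, world axes, zero at the start; "wrist_torque": the same for the moment, N m; "gripper_width": finger opening in mm; "grasp_force": force on a finger pad.
Only numpy, scipy, OpenCV 4.12 (cv2) and the standard library are available. Lean on these libraries where they do the work, as an engineer would, in place of code of your own. Each camera call takes 0.05 s, during which the arm holds its last target. There are 200 camera calls.

## Working session

There is one attempt and no reset: what is moved stays moved. The work goes in short steps, Python scripts to look and compute and a tool call to move; the robot and the scene stay as the last step left them, time stands still between calls to the robot, and variables do not carry over. Pictures are saved under pics/ and viewed, at most 10 in all, crops included, and the job is handed in when it is done.

Besides the shell and the picture viewer there is one more tool, called after "Request:" as name(argument=value, ...) on one line, values as JSON. drive_tool: Moves the arm, as the interface text tells. Its arguments: {"type":"object","properties":{"deltas":{"type":"array"},"claw":{"type":"number"}},"required":["deltas"]}

```bash
mkdir -p pics
python3 - <<'E'
from bench import arm,get_image
import cv2
for n in("scene","top"):
    d=get_image(n); cv2.imwrite(f"pics/{n}0.png",d["img"][:,:,::-1]); print({k:d[k] for k in d if k!="img"})
s=arm.read_state(); print(s["clock"],s["position"],s["ee_rot"],s["contact_force"])
E
```

```text
{'fx': 519.661474749146, 'fy': 519.661474749146, 'cx': 317.6106180305976, 'cy': 240.77640348230705, 'eye': array([1370.73997869,  464.71137954, 1005.83136177]), 'orientation': array([ 0.4560557 ,  0.79423278, -0.35024072, -0.19631332])}
{'fx': 596.606218069974, 'fy': 596.606218069974, 'cx': 325.07798264594055, 'cy': 240.0794325609221, 'eye': array([ 451.83781777,  -14.91603095, 1520.00983147]), 'orientation': array([ 0.71107038, -0.70195364,  0.02354221, -0.03295099])}
0.1 [219.238875   584.6578079  203.52348928] [ 9.83939162e-01 -1.78501295e-01 -1.18587512e-04  9.99770809e-04] [-0.21118558  0.38818313  0.01421042]
```

View pics/scene0.png

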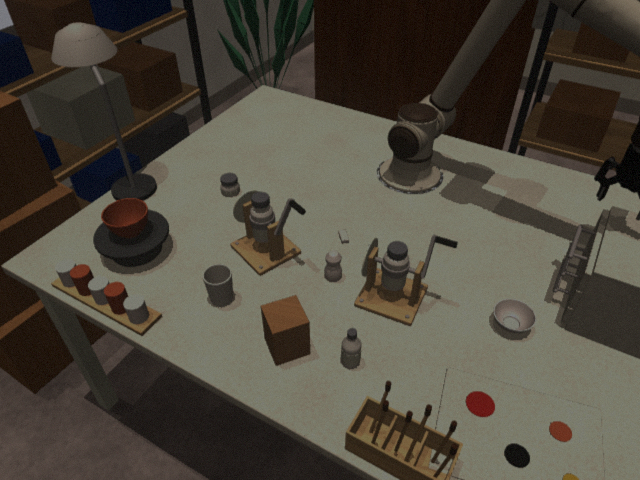

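View pics/top0.png

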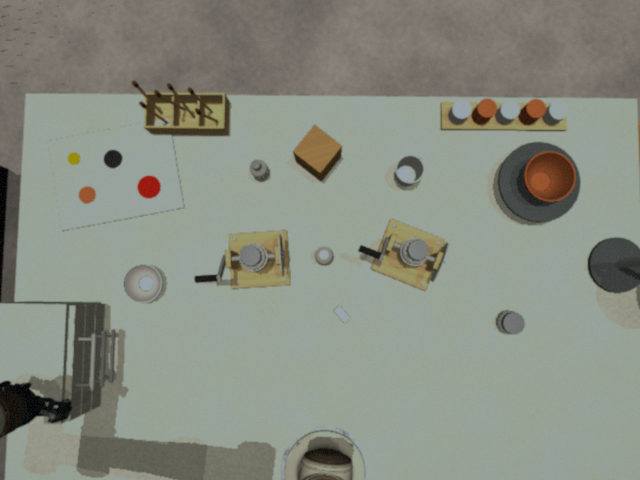

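The scene view shows two stands: jars at about (262,212) and (395,265). The top view has them at (414,250) and (254,257). I'll enlarge both jars to see which cap is up.

Run:
```python
import cv2,numpy as np
s=cv2.imread("pics/scene0.png");t=cv2.imread("pics/top0.png")
f=lambda a:cv2.resize(np.clip(a*1.5,0,255).astype(np.uint8),(400,300),interpolation=cv2.INTER_CUBIC)
A=np.hstack([f(s[180:277,220:349]),f(s[230:327,345:474])])
B=np.hstack([f(t[205:302,345:474]),f(t[210:307,190:319])])
cv2.imwrite("pics/crop0.png",np.vstack([A,B]))
```

```text
(no output)
```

View pics/crop0.png

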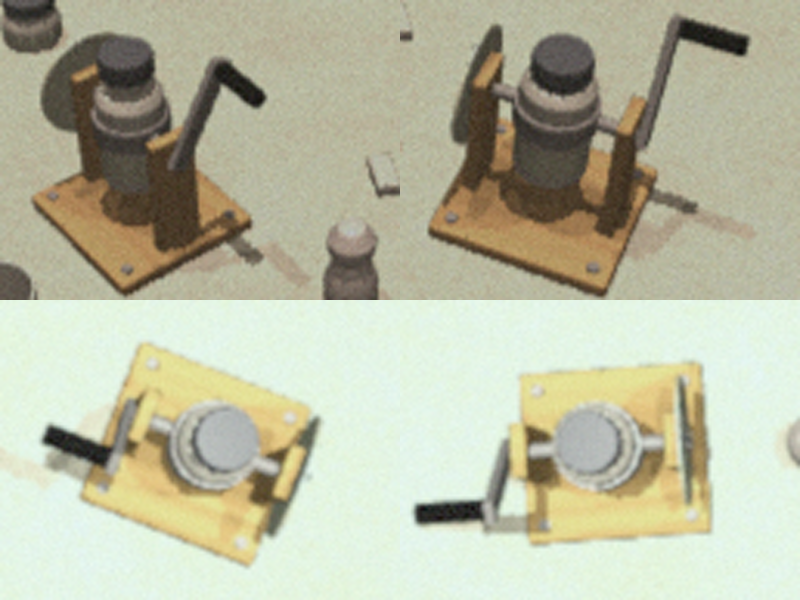

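```bash
cat > h.py <<'E'
import numpy as np,cv2
from scipy.spatial.transform import Rotation as R
C={'scene':((519.661,317.611,240.776),np.array([1370.740,464.711,1005.831]),R.from_quat([0.4560557,0.79423278,-0.35024072,-0.19631332])),
'top':((596.606,325.078,240.079),np.array([451.838,-14.916,1520.010]),R.from_quat([0.71107038,-0.70195364,0.02354221,-0.03295099]))}
def ray(n,p):
    (f,cx,cy),e,r=C[n]; d=r.apply([(p[0]-cx)/f,(p[1]-cy)/f,1]); return e,d/np.linalg.norm(d)
def plane(n,p,z):
    e,d=ray(n,p); return e+d*(z-e[2])/d[2]
def tri(ps,pt):
    (a,u),(b,v)=ray('scene',ps),ray('top',pt)
    k=np.linalg.lstsq(np.c_[u,-v],b-a,rcond=None)[0]
    p,q=a+k[0]*u,b+k[1]*v
    return (p+q)/2,np.linalg.norm(p-q)
def proj(n,P):
    (f,cx,cy),e,r=C[n]; c=r.inv().apply(np.asarray(P)-e); return c[:2]/c[2]*f+[cx,cy]
E
python3 - <<'E'
from h import *
np.set_printoptions(precision=1,suppress=True)
print(tri((260.6,195.5),(418.5,250.2)),tri((397.6,245.5),(250.3,254.2)))
t=cv2.imread("pics/top0.png");hsv=cv2.cvtColor(t,cv2.COLOR_BGR2HSV)
s=cv2.imread("pics/scene0.png")
m=cv2.inRange(hsv,(12,70,60),(32,255,255))
for nm,(x0,x1,y0,y1) in {'R':(365,455,212,295),'L':(222,296,225,295)}.items():
    w=np.zeros_like(m);w[y0:y1,x0:x1]=m[y0:y1,x0:x1]
    w=cv2.morphologyEx(w,cv2.MORPH_OPEN,np.ones((3,3)))
    P=np.array([plane('top',(x,y),14)[:2] for y,x in zip(*np.nonzero(w))],np.float32)
    print(nm,cv2.minAreaRect(P))
    b=((t.max(2)<70)*255).astype(np.uint8)
# pegs: dark pixels in top, near
for nm,(x0,x1,y0,y1) in {'R':(355,384,240,262),'L':(190,219,270,287)}.items():
    ys,xs=np.nonzero(t[y0:y1,x0:x1].max(2)<60); print('peg top',nm,len(xs),xs.mean()+x0,ys.mean()+y0,cv2.minAreaRect(np.c_[xs+x0,ys+y0].astype(np.float32)),plane('top',(xs.mean()+x0,ys.mean()+y0),193))
for nm,(x0,x1,y0,y1) in {'R':(289,308,198,216),'L':(433,460,233,250)}.items():
    ys,xs=np.nonzero(s[y0:y1,x0:x1].max(2)<28); print('peg scene',nm,len(xs),xs.mean()+x0,ys.mean()+y0,cv2.minAreaRect(np.c_[xs+x0,ys+y0].astype(np.float32)))
E
```

```text
(array([ 537.4, -203.7,  190.7]), np.float64(2.907514209388455)) (array([524.4, 172.8, 181.1]), np.float64(2.8581420551455))
R ((537.64892578125, -207.09344482421875), (157.7899169921875, 137.62998962402344), 68.97021484375)
L ((521.4253540039062, 178.8885498046875), (137.56297302246094, 160.78274536132812), 4.836726665496826)
peg top R 127 369.65354330708664 251.8503937007874 ((369.4827575683594, 251.79310607910156), (21.169269561767578, 5.942250728607178), 21.801406860351562) [532.9 -96.1 193. ]
peg top L 119 205.25210084033614 278.21008403361344 ((205.41372680664062, 278.2057800292969), (5.521077632904053, 21.02000617980957), 86.18592071533203) [469.6 269.1 193. ]
peg scene R 75 296.6666666666667 206.97333333333333 ((296.7439270019531, 207.19512939453125), (17.335289001464844, 4.997560501098633), 38.65980911254883)
peg scene L 89 445.3258426966292 241.77528089887642 ((445.72021484375, 241.7660675048828), (20.976398468017578, 4.693349361419678), 16.699241638183594)
```

Run:
```python
from h import *
np.set_printoptions(precision=1,suppress=True)
s=cv2.imread("pics/scene0.png");t=cv2.imread("pics/top0.png")
for nm,pt,ps in(('R',(418.5,250.2),(260.6,195.5)),('L',(250.3,254.2),(397.6,245.5))):
    for z in(175,189):
        P=plane('top',pt,z); print(nm,z,P,'scene pred',proj('scene',P),'meas',ps)
# cap discs: smooth grey patch in top
    x,y=map(int,pt); g=cv2.cvtColor(t,cv2.COLOR_BGR2GRAY)[y-20:y+21,x-22:x+23]
    print(g[20,::2])
f=lambda a:cv2.resize(np.clip(a*2.0,0,255).astype(np.uint8),(400,400),interpolation=cv2.INTER_CUBIC)
A=np.hstack([f(s[185:235,235:285]),f(s[235:285,372:422])])
for i,(nm,base) in enumerate((('R',(260.6,195.5)),)): pass
cv2.imwrite("pics/crop1.png",A)
```

```text
R 175 [ 539.2 -207.2  175. ] scene pred [259.  200.2] meas (260.6, 195.5)
R 189 [ 538.3 -205.2  189. ] scene pred [259.4 196. ] meas (260.6, 195.5)
[ 72  65 109  97 122  86  96 128 124 127 124 124 123 123 121 120 112 121
 123 132 135 120  86]
L 175 [525.3 172.4 175. ] scene pred [396.4 247.6] meas (397.6, 245.5)
L 189 [524.6 170.4 189. ] scene pred [396.3 242.7] meas (397.6, 245.5)
[144 107  46  53  54  86 118 115 119 119 120 122 123 125 126 126  91 129
 117 139 112 119 120]
```

View pics/crop1.png

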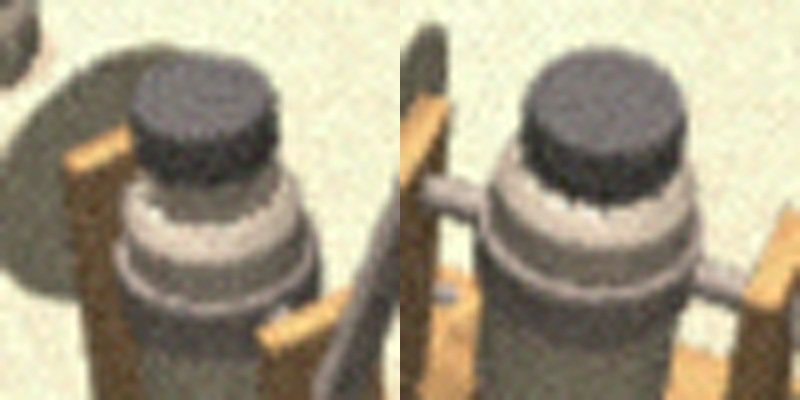

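The right-hand jar (robot's right) shows its neck under the cap, so it is the one to work on. Its stand origin is about (538.4, -206.3) with yaw about -21°, and the peg measurement agrees. I'll lift, then cross over high.

Request:
drive_tool(deltas=[[[0,0,-3],[0,0,0]],[[0,0,-5],[0,0,0]],[[0,0,-5],[0,0,0]],[[2,2,0],[0,0,0]],[[2.8,3,0],[0,0,0]],[[2.8,3,0],[0,0,0]],[[2.8,3,0],[0,0,0]],[[2.8,3,0],[0,0,0]],[[2.8,3,0],[0,0,0]],[[2.8,3,0],[0,0,0]],[[2.8,3,0],[0,0,0]],[[2.8,3,0],[0,0,0]]], claw=0)

```text
clock: 1.3
position: [356.6, 254.3, 334.3]
ee_rot: [0.984, -0.178, -0.0, 0.0]
contact_force: [0.9, 0.2, -0.1]
gripper_width: 0.4
grasp_force: 0.0
```

Request:
drive_tool(deltas=[[[2.8,3,0],[0,0,0]],[[2.8,3,0],[0,0,0]],[[2.8,3,0],[0,0,0]],[[2.8,3,0],[0,0,0]],[[2.8,3,0],[0,0,0]],[[2.8,3,0],[0,0,0]],[[2.8,3,0],[0,0,0]],[[2.8,3,0],[0,0,0]],[[2.8,3,0],[0,0,0]],[[2.8,3,0],[0,0,0]],[[0,0,0],[0,0,0]],[[0,0,0],[0,0,0]]])

```text
clock: 2.5
position: [513.2, -123.9, 333.5]
ee_rot: [0.984, -0.18, -0.001, 0.0]
contact_force: [0.5, 1.6, -0.2]
gripper_width: 0.4
grasp_force: 0.0
```

Request:
drive_tool(deltas=[[[0,0,0],[0,0,8]],[[0,0,0],[0,0,8]],[[0,0,0],[0,0,8]],[[0,0,0],[0,0,8]],[[0,0,0],[0,0,8]],[[0,0,0],[0,0,8]],[[0,0,0],[0,0,8]],[[0,0,0],[0,0,8]],[[0,0,0],[0,0,8]],[[0,0,0],[0,0,8]],[[0,0,0],[0,0,8]],[[0,0,0],[0,0,2]]])

```text
clock: 3.7
position: [513.0, -121.8, 334.8]
ee_rot: [-0.569, 0.822, 0.0, 0.0]
contact_force: [0.2, -0.3, -0.0]
gripper_width: -0.0
grasp_force: 0.0
```

```bash
cat > go.py <<'E'
import sys
from h import *
from bench import arm
s=arm.read_state(); r=R.from_quat(s["ee_rot"])
O=np.array([538.4,-206.3,0]); S=R.from_euler('z',-21,degrees=True)
np.set_printoptions(precision=2,suppress=True)
print('t',s["clock"],'pos',s["position"],'stand',S.inv().apply(s["position"]-O),'F',s["contact_force"],'w',s["gripper_width"],'j',s["joints"])
print('axes',r.as_matrix().T)
for a in sys.argv[1:]:
    P=O+S.apply(np.array(eval(a),float)); print(a,'tool cm',r.inv().apply(P-s["position"])/10)
E
python3 go.py 0,0,189
```

```text
t 3.7 pos [ 512.96 -121.79  334.76] stand [-54.04  69.78 334.76] F [ 0.17 -0.25 -0.01] w -0.008667053331876314 j [ 0.07  0.15  0.01 -0.   -1.43 -0.43]
axes [[-0.35 -0.94 -0.  ]
 [-0.94  0.35 -0.  ]
 [ 0.    0.   -1.  ]]
0,0,189 tool cm [ 7.02 -5.35 14.57]
```

Request:
drive_tool(deltas=[[[2.3,-1.8,0],[0,0,0]],[[2.4,-1.8,0],[0,0,0]],[[2.3,-1.75,0],[0,0,0]],[[0,0,4],[0,0,0]],[[0,0,4],[0,0,0]],[[0,0,3],[0,0,0]],[[0,0,1],[0,0,0]],[[0,0,0],[0,0,0]],[[0,0,0],[0,0,0]]])

```text
clock: 4.6
position: [540.1, -207.2, 216.5]
ee_rot: [-0.57, 0.822, -0.001, 0.001]
contact_force: [-0.7, 0.5, 0.2]
gripper_width: -0.0
grasp_force: 0.0
```

```bash
python3 go.py 0,0,175
python3 - <<'E'
from h import *
from bench import get_image
f=lambda a:cv2.resize(np.clip(a*1.8,0,255).astype(np.uint8),(400,400),interpolation=cv2.INTER_CUBIC)
s=get_image('scene')['img'][:,:,::-1];t=get_image('top')['img'][:,:,::-1]
cv2.imwrite('pics/p1.png',np.hstack([f(s[150:230,220:300]),f(t[210:290,375:455])]))
E
```

```text
t 4.6 pos [ 540.14 -207.2   216.53] stand [  1.95  -0.22 216.53] F [-0.7   0.45  0.23] w -0.03603058700490729 j [-0.09  0.3  -0.09  0.   -1.18 -0.27]
axes [[-0.35 -0.94 -0.  ]
 [-0.94  0.35 -0.  ]
 [ 0.   -0.   -1.  ]]
0,0,175 tool cm [-0.02  0.21  4.15]
```

View pics/p1.png

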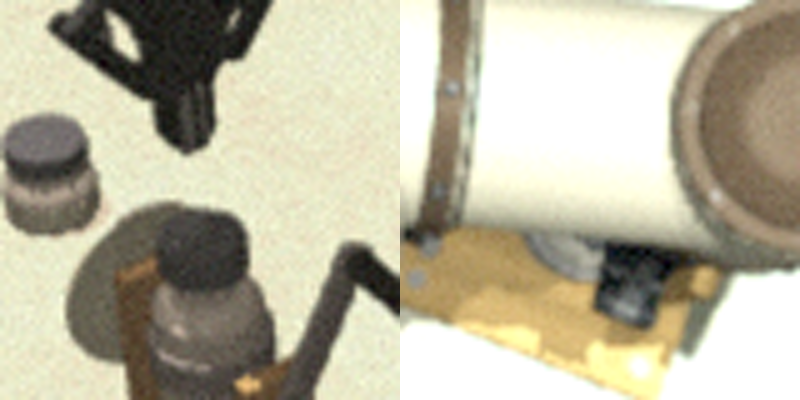

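```bash
python3 -c "
from h import *
print(proj('scene',[540.1,-207.2,216.5]),proj('scene',[538.4,-206.3,189]))"
```

```text
[257.42318577 187.49004762] [259.01885076 195.88389739]
```

Request:
drive_tool(deltas=[[[0,0.1,0.5],[0,0,0]],[[0,0.1,0.5],[0,0,0]],[[0,0,0.5],[0,0,0]],[[0,0,0.3],[0,0,0]],[[0,0,0],[0,0,0]],[[0,0,0],[0,0,0]]])

```text
clock: 5.3
position: [537.1, -206.9, 196.4]
ee_rot: [-0.57, 0.822, -0.0, -0.0]
contact_force: [0.1, -1.0, -0.3]
gripper_width: 0.0
grasp_force: 0.0
```

```bash
python3 go.py 0,0,175
python3 - <<'E'
from h import *
from bench import get_image,arm
f=lambda a:cv2.resize(np.clip(a*1.8,0,255).astype(np.uint8),(600,600),interpolation=cv2.INTER_CUBIC)
p=arm.read_state()['position'];print(proj('scene',p))
s=get_image('scene')['img'][:,:,::-1]
cv2.imwrite('pics/p2.png',f(s[160:220,230:290]))
E
```

```text
t 5.3 pos [ 537.12 -206.86  196.44] stand [ -0.99  -0.98 196.44] F [ 0.06 -0.96 -0.31] w 0.044163872754191175 j [-0.09  0.31 -0.13  0.   -1.13 -0.27]
axes [[-0.35 -0.94  0.  ]
 [-0.94  0.35  0.  ]
 [-0.   -0.   -1.  ]]
0,0,175 tool cm [-0.1  -0.1   2.14]
[258.88363462 193.24035261]
```

View pics/p2.png

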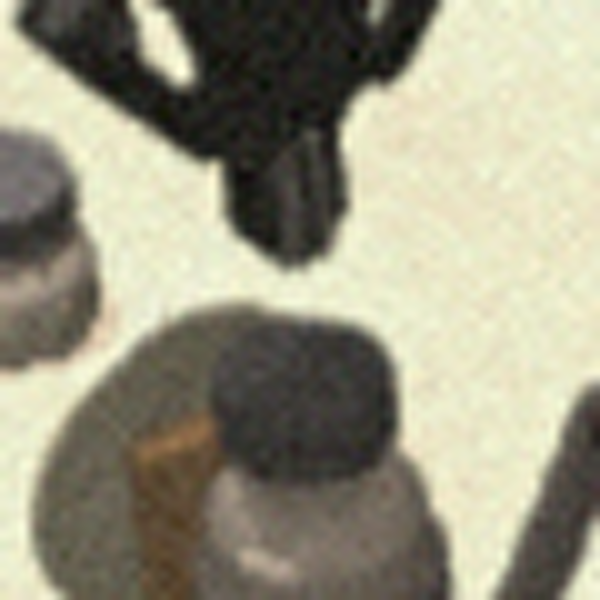

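Fingertip is at scene (259,187), about 6 px above the pixel predicted for the TCP, so the real tip may be higher than reported. I'll descend while watching the force.

Request:
drive_tool(deltas=[[[0,-0.1,0.2],[0,0,0]],[[0,0,0.2],[0,0,0]],[[0,0,0.2],[0,0,0]],[[0,0,0.2],[0,0,0]],[[0,0,0.2],[0,0,0]],[[0,0,0],[0,0,0]]])

```text
clock: 5.95
position: [537.8, -207.1, 186.1]
ee_rot: [-0.57, 0.822, 0.0, -0.0]
contact_force: [0.2, -0.1, -0.1]
gripper_width: 0.0
grasp_force: 0.0
```

Request:
drive_tool(deltas=[[[0,0,0.2],[0,0,0]],[[0,0,0.2],[0,0,0]],[[0,0,0.2],[0,0,0]],[[0,0,0],[0,0,0]]])

```text
clock: 6.35
position: [537.8, -207.1, 180.1]
ee_rot: [-0.57, 0.822, 0.0, -0.0]
contact_force: [-0.1, 0.4, 0.0]
gripper_width: 0.0
grasp_force: 0.0
```

Run:
```python
from h import *
from bench import get_image,arm
f=lambda a:cv2.resize(np.clip(a*2,0,255).astype(np.uint8),(400,400),interpolation=cv2.INTER_CUBIC)
print(arm.tcp_to_grasp)
s=get_image('scene')['img'][:,:,::-1];t=get_image('top')['img'][:,:,::-1]
cv2.imwrite('pics/p3.png',np.hstack([f(s[160:220,230:290]),f(t[210:290,375:455])]))
```

```text
18.700000000000003
```

View pics/p3.png

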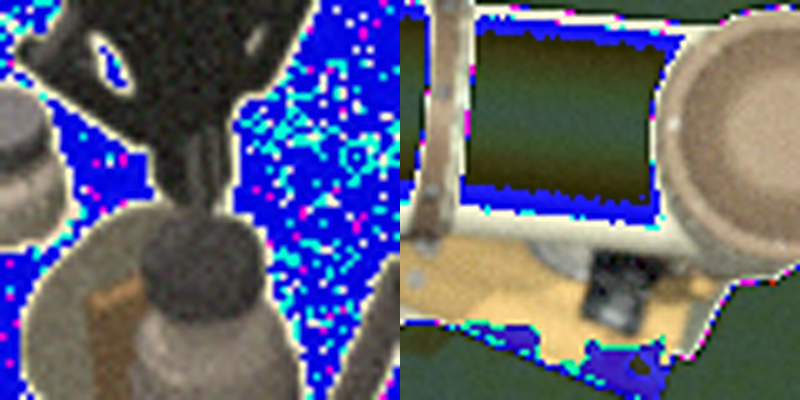

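Run:
```python
from h import *
np.set_printoptions(precision=1,suppress=True)
print('start tcp top',proj('top',[219.2,584.7,203.5]),'scene',proj('scene',[219.2,584.7,203.5]))
S=R.from_euler('z',-21,degrees=True)
for nm,T in(('now',np.array([537.8,-207.1,180.1])),):
  for dy in(-45,0,45):
    for dz in(0,20,73,120): print(dy,dz,[proj(n,T+S.apply([dy,0,0])+[0,0,dz]) for n in('top','scene')])
t=cv2.imread('pics/top0.png');f=lambda a:cv2.resize(a,(400,400),interpolation=cv2.INTER_CUBIC)
s=cv2.imread('pics/scene0.png')
cv2.imwrite('pics/c4.png',np.hstack([f(t[360:460,0:100]),f(cv2.convertScaleAbs(s[120:220,540:640],alpha=2))]))
```

```text
start tcp top [ 56.6 391.2] scene [611.6 221.6]
-45 0 [array([411.6, 269.3]), array([273.5, 191.7])]
-45 20 [array([412.8, 269. ]), array([273. , 185.5])]
-45 73 [array([416.1, 268.2]), array([271.6, 168.6])]
-45 120 [array([419.3, 267.5]), array([270.3, 152.7])]
0 0 [array([418.8, 250.7]), array([259.2, 198.4])]
0 20 [array([420.1, 250.1]), array([258.5, 192.2])]
0 73 [array([423.7, 248.5]), array([256.7, 175.1])]
0 120 [array([427.2, 247. ]), array([255. , 159.2])]
45 0 [array([426. , 232.1]), array([244.4, 205.3])]
45 20 [array([427.4, 231.3]), array([243.6, 199.1])]
45 73 [array([431.3, 228.9]), array([241.3, 181.9])]
45 120 [array([435.1, 226.7]), array([239.2, 165.9])]
```

View pics/c4.png

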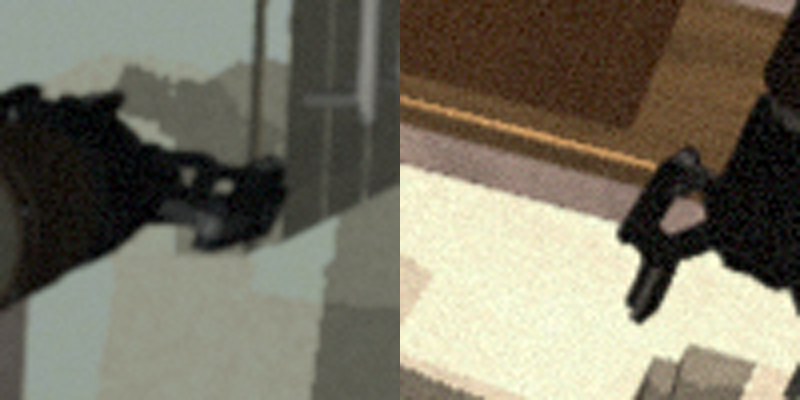

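Run:
```python
from h import *
np.set_printoptions(precision=1,suppress=True)
T=np.array([219.2,584.7,203.5])
for k in(-50,50):
  for z in(0,13,33,53): P=T+np.array([-.352*k,-.936*k,z]);print(k,z,proj('top',P),proj('scene',P))
for z in(190,203,217,237): print(z,plane('scene',(598.7,199.5),z))
print(tri((598.7,199.5),(69,401)))
```

```text
-50 0 [ 35.8 382.6] [632.4 232.5]
-50 13 [ 32.8 383.6] [634.6 228.3]
-50 33 [ 28.1 385.1] [638.2 221.6]
-50 53 [ 23.2 386.6] [641.9 214.8]
50 0 [ 77.6 399.7] [591.9 211.2]
50 13 [ 75.  400.8] [593.8 207. ]
50 33 [ 71.  402.6] [596.8 200.4]
50 53 [ 66.8 404.4] [599.8 193.7]
190 [124.5 545.9 190. ]
203 [144.4 544.6 203. ]
217 [165.7 543.2 217. ]
237 [196.3 541.2 237. ]
(array([205.9, 540.1, 243. ]), np.float64(1.2379469973166308))
```

Triangulating the open fingertip at the start pose puts the real tip about 20 mm above the reported TCP, with no sideways error. Contact should come near TCP z 169, so I'll keep going down in small steps.

Request:
drive_tool(deltas=[[[0,0,0.2],[0,0,0]],[[0,0,0.2],[0,0,0]],[[0,0,0.2],[0,0,0]],[[0,0,0.2],[0,0,0]],[[0,0,0.2],[0,0,0]],[[0,0,0],[0,0,0]]])

```text
clock: 7.05
position: [537.8, -207.1, 170.1]
ee_rot: [-0.57, 0.822, 0.0, -0.0]
contact_force: [0.2, 0.7, 0.4]
gripper_width: 0.2
grasp_force: 0.0
```

Request:
drive_tool(deltas=[[[0,0,0.2],[0,0,0]],[[0,0,0.2],[0,0,0]],[[0,0,0],[0,0,0]]])

```text
clock: 7.35
position: [537.8, -207.1, 166.1]
ee_rot: [-0.57, 0.822, 0.0, -0.0]
contact_force: [0.4, 0.4, -0.3]
gripper_width: 0.2
grasp_force: 0.0
```

Request:
drive_tool(deltas=[[[0,0,0.2],[0,0,0]],[[0,0,0.1],[0,0,0]],[[0,0,0],[0,0,0]]])

```text
clock: 7.65
position: [537.9, -207.1, 163.3]
ee_rot: [-0.57, 0.822, 0.0, -0.0]
contact_force: [-1.0, -0.1, -0.7]
gripper_width: -0.3
grasp_force: 0.0
```

Request:
drive_tool(deltas=[[[0,0,0.2],[0,0,0]],[[0,0,0.1],[0,0,0]],[[0,0,0],[0,0,0]]])

```text
clock: 7.95
position: [538.3, -207.2, 161.3]
ee_rot: [-0.57, 0.822, -0.0, 0.0]
contact_force: [-0.8, 1.2, 4.1]
gripper_width: -0.2
grasp_force: 2.2
```

Request:
drive_tool(deltas=[[[0,0,0.2],[0,0,0]],[[0,0,0.2],[0,0,0]],[[0,0,0],[0,0,0]]])

```text
clock: 8.25
position: [538.9, -207.5, 159.2]
ee_rot: [-0.57, 0.822, -0.001, 0.001]
contact_force: [-2.3, 2.0, 10.9]
gripper_width: -0.1
grasp_force: 5.3
```

Request:
drive_tool(deltas=[[[0,0,0.2],[0,0,0]],[[0,0,0.2],[0,0,0]],[[0,0,0],[0,0,0]]])

```text
clock: 8.55
position: [538.1, -207.0, 152.8]
ee_rot: [-0.57, 0.822, -0.0, 0.0]
contact_force: [-0.2, 0.7, -0.8]
gripper_width: 0.1
grasp_force: 0.0
```

It peaked at 10.9 N and then snapped. I'll press on to the end.

Request:
drive_tool(deltas=[[[0,0,0.2],[0,0,0]],[[0,0,0.2],[0,0,0]],[[0,0,0.1],[0,0,0]],[[0,0,0],[0,0,0]]])

```text
clock: 8.95
position: [537.9, -207.1, 148.3]
ee_rot: [-0.57, 0.822, -0.0, -0.0]
contact_force: [-2.3, 1.3, 7.0]
gripper_width: 0.1
grasp_force: 3.1
```

Request:
drive_tool(deltas=[[[0,0,0.3],[0,0,0]],[[0,0,0.3],[0,0,0]],[[0,0,0],[0,0,0]]])

```text
clock: 9.25
position: [541.5, -208.6, 148.2]
ee_rot: [-0.571, 0.821, -0.005, 0.002]
contact_force: [-3.1, 2.8, 23.8]
gripper_width: 0.4
grasp_force: 11.6
```

Request:
drive_tool(deltas=[[[0,0,-1],[0,0,0]],[[0,0,-2],[0,0,0]],[[0,0,-4],[0,0,0]],[[0,0,-4],[0,0,0]],[[-2.5,1.0,0],[0,0,0]],[[-2.5,1.0,0],[0,0,0]],[[-2.5,1.0,0],[0,0,0]],[[-2.5,1.0,0],[0,0,0]],[[0,0,0],[0,0,0]],[[0,0,0],[0,0,0]]], claw=0)

```text
clock: 10.25
position: [535.5, -99.1, 250.9]
ee_rot: [-0.57, 0.822, 0.0, -0.0]
contact_force: [-0.5, -0.6, 1.2]
gripper_width: 0.1
grasp_force: 0.0
```

```bash
python3 go.py -45,104,150
python3 - <<'E'
from h import *
from bench import get_image
f=lambda a:cv2.resize(cv2.convertScaleAbs(a,alpha=1.6),(600,600),interpolation=cv2.INTER_CUBIC)
s=get_image('scene')['img'][:,:,::-1]
cv2.imwrite('pics/p5.png',f(s[160:240,230:310]))
E
```

```text
t 10.25 pos [535.5  -99.08 250.94] stand [-41.13  99.06 250.94] F [-0.52 -0.64  1.16] w 0.10532543466812627 j [ 0.11  0.22 -0.11 -0.   -1.24 -0.47]
axes [[-0.35 -0.94  0.  ]
 [-0.94  0.35  0.  ]
 [-0.   -0.   -1.  ]]
-45,104,150 tool cm [-0.5   0.37 10.09]
```

View pics/p5.png

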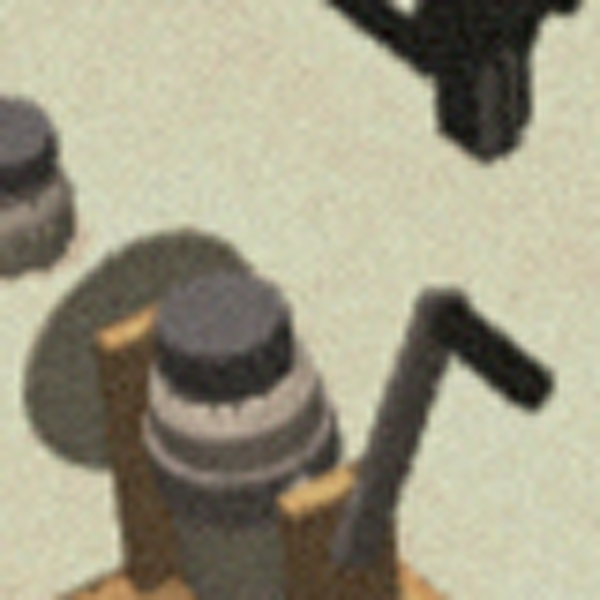

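The cap now sits on the shoulder, and the crank and peg are untouched, with the peg at crop (500,350). Next I'll straddle the peg.

Request:
drive_tool(deltas=[[[-0.5,0.4,0],[0,0,0]],[[0,0,2],[0,0,0]],[[0,0,2],[0,0,0]],[[0,0,1.5],[0,0,0]],[[0,0,0],[0,0,0]],[[0,0,0],[0,0,0]]], claw=3.6)

```text
clock: 10.9
position: [533.9, -93.9, 196.8]
ee_rot: [-0.569, 0.822, -0.0, -0.0]
contact_force: [-0.5, -0.8, 0.5]
gripper_width: 36.2
grasp_force: 0.0
```

Request:
drive_tool(deltas=[[[0,0,0.5],[0,0,0]],[[0,0,0.5],[0,0,0]],[[0,0,0.5],[0,0,0]],[[0,0,0],[0,0,0]]])

```text
clock: 11.3
position: [533.1, -93.4, 180.7]
ee_rot: [-0.57, 0.822, 0.0, -0.001]
contact_force: [-1.0, 0.3, -0.8]
gripper_width: 35.8
grasp_force: 0.0
```

Request:
drive_tool(deltas=[[[0,0,0.5],[0,0,0]],[[0,0,0.5],[0,0,0]],[[0,0,0.5],[0,0,0]],[[0,0,0.5],[0,0,0]],[[0,0,0.5],[0,0,0]],[[0,0,0.5],[0,0,0]],[[0,0,0.2],[0,0,0]],[[0,0,0],[0,0,0]]])

```text
clock: 12.1
position: [533.5, -93.4, 149.1]
ee_rot: [-0.57, 0.822, 0.0, -0.0]
contact_force: [0.6, -0.8, -0.0]
gripper_width: 35.9
grasp_force: 0.0
```

```bash
python3 go.py 45,104,150
```

```text
t 12.1 pos [533.5  -93.37 149.13] stand [-45.05 103.67 149.13] F [ 0.58 -0.85 -0.03] w 35.906240461709764 j [ 0.13  0.29 -0.28 -0.   -1.   -0.49]
axes [[-0.35 -0.94  0.  ]
 [-0.94  0.35  0.  ]
 [-0.   -0.   -1.  ]]
45,104,150 tool cm [ 0.04 -9.   -0.09]
```

Request:
drive_tool(deltas=[[[0,0,0],[0,0,0]],[[0,0,0],[0,0,0]],[[0,0,0],[0,0,0]]], claw=2.2)

```text
clock: 12.4
position: [534.8, -93.5, 149.8]
ee_rot: [-0.57, 0.822, -0.001, 0.001]
contact_force: [4.2, -2.3, -2.6]
gripper_width: 22.1
grasp_force: 2.1
```

Request:
drive_tool(deltas=[[[0,-0.3,0],[0,0,0]],[[0,-0.5,-0.2],[0,0,0]],[[0,-0.5,-0.2],[0,0,0]],[[0,-0.5,-0.2],[0,0,0]],[[0,-0.5,-0.2],[0,0,0]],[[0,-0.5,-0.1],[0,0,0]],[[0,-0.5,-0.1],[0,0,0]],[[0,-0.5,-0.1],[0,0,0]],[[0,-0.5,0],[0,0,0]],[[0,-0.5,0],[0,0,0]]])

```text
clock: 13.4
position: [579.0, -110.4, 160.4]
ee_rot: [-0.57, 0.822, 0.0, -0.0]
contact_force: [-2.2, 1.4, 2.4]
gripper_width: 21.9
grasp_force: 1.7
```

```bash
python3 go.py 45,104,150
cat > peg.py <<'E'
from h import *
from bench import get_image
O=np.array([538.4,-206.3,0]); S=R.from_euler('z',-21,degrees=True)
for n in('scene','top'):
    a=get_image(n)['img'][:,:,::-1]; cv2.imwrite(f'pics/k_{n}.png',a)
for th in(0,30,55,60,65):
    b=np.radians(th-30); print(th,[proj('scene',O+S.apply([90*np.sin(b),y,115+90*np.cos(b)])).round(1) for y in(80,102,127)],'pointer tip',proj('scene',O+S.apply([45*np.sin(np.radians(th)),-85,115+45*np.cos(np.radians(th))])).round(1))
E
python3 peg.py
```

```text
t 13.4 pos [ 579.01 -110.38  160.45] stand [  3.54 104.11 160.45] F [-2.15  1.36  2.41] w 21.934535413762806 j [ 0.09  0.36 -0.15 -0.   -1.06 -0.44]
axes [[-0.35 -0.94 -0.  ]
 [-0.94  0.35  0.  ]
 [-0.    0.   -1.  ]]
45,104,150 tool cm [ 0.04 -4.15  1.04]
0 [array([291.6, 202.9]), array([296.9, 207.2]), array([303. , 212.2])] pointer tip [242.3 189.4]
30 [array([276.7, 206.2]), array([281.9, 210.7]), array([288. , 215.8])] pointer tip [235.5 194.4]
55 [array([264.1, 215.2]), array([269.2, 219.7]), array([275.2, 225. ])] pointer tip [231.5 200.4]
60 [array([261.8, 217.5]), array([266.9, 222. ]), array([272.9, 227.4])] pointer tip [230.9 201.6]
65 [array([259.7, 219.9]), array([264.8, 224.5]), array([270.7, 229.8])] pointer tip [230.5 202.9]
```

Request:
drive_tool(deltas=[[[0,-0.5,0],[0,0,0]],[[0,-0.5,0],[0,0,0]],[[0,-0.5,0.1],[0,0,0]],[[0,-0.5,0.1],[0,0,0]],[[0,-0.5,0.1],[0,0,0]],[[0,-0.5,0.2],[0,0,0]],[[0,-0.5,0.2],[0,0,0]],[[0,-0.4,0.2],[0,0,0]],[[0,-0.3,0.2],[0,0,0]],[[0,-0.2,0],[0,0,0]],[[0,0,0],[0,0,0]]])

```text
clock: 14.6
position: [619.6, -125.6, 148.6]
ee_rot: [-0.569, 0.822, 0.001, -0.0]
contact_force: [-2.2, 1.5, -1.7]
gripper_width: 22.0
grasp_force: 1.0
```

```bash
python3 go.py 45,104,150; python3 peg.py >/dev/null
python3 - <<'E'
from h import *
f=lambda a,k:cv2.resize(cv2.convertScaleAbs(a,alpha=k),(400,400),interpolation=cv2.INTER_CUBIC)
s=cv2.imread('pics/k_scene.png');t=cv2.imread('pics/k_top.png')
cv2.imwrite('pics/p6.png',np.hstack([f(s[185:235,220:270],2),f(s[190:240,245:295],2)]))
E
```

```text
t 14.6 pos [ 619.57 -125.61  148.6 ] stand [ 46.86 104.42 148.6 ] F [-2.15  1.45 -1.67] w 22.00006948695992 j [ 0.06  0.44 -0.05 -0.   -1.08 -0.41]
axes [[-0.35 -0.94  0.  ]
 [-0.94  0.35  0.  ]
 [-0.    0.   -1.  ]]
45,104,150 tool cm [ 0.04  0.19 -0.14]
```

View pics/p6.png

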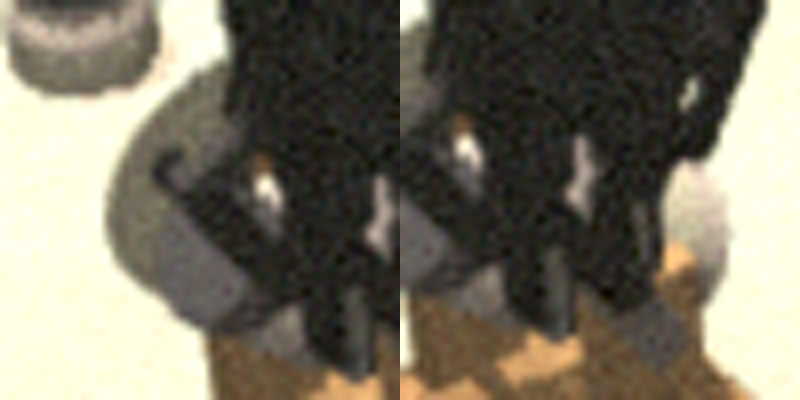

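Run:
```python
from h import *
O=np.array([538.4,-206.3,0]); S=R.from_euler('z',-21,degrees=True)
a=np.linspace(0,2*np.pi,73)
for th in(50,54,58,62,66):
    T=np.radians(th);ax=np.array([np.sin(T),0,np.cos(T)]);u=np.array([np.cos(T),0,-np.sin(T)])
    px=np.array([proj('scene',O+[0,0,115]+S.apply(60*ax+23*(np.cos(k)*u+np.sin(k)*np.array([0,1,0])))) for k in a])
    px=(px-[220,185])*8
    i=np.argmax(px[:,1]);j=np.argmin(px[:,0]); m=np.argmin(px[:,0]-px[:,1])
    print(th,'bottom',px[i].round(),'left',px[j].round(),'lower-left',px[m].round(),'c',px.mean(0).round())
s=cv2.imread('pics/k_scene.png')[185:235,220:270].astype(int)
g=s.sum(2)//3
for r in range(24,46): print(r*8,g[r,14:42])
```

```text
50 bottom [193. 301.] left [151. 242.] lower-left [169. 291.] c [202. 231.]
54 bottom [190. 312.] left [148. 253.] lower-left [167. 302.] c [196. 242.]
58 bottom [188. 324.] left [145. 259.] lower-left [166. 314.] c [191. 253.]
62 bottom [187. 335.] left [143. 264.] lower-left [165. 325.] c [187. 265.]
66 bottom [187. 346.] left [142. 269.] lower-left [166. 336.] c [183. 276.]
192 [59 48 52 52 51 51 45 34 26 17 19 22 12 19 14 32 41 40 76 84 99 43 19 17
 13 14 16 21]
200 [52 53 53 53 53 55 58 40 33 26 18 18 19 13 18 23 30 28 43 56 82 42 13 15
 17 21 16 22]
208 [53 50 53 51 55 52 49 46 43 25 18 20 16 18 18 12 18 32 47 49 56 35 20 16
 16 15 18 21]
216 [50 50 57 49 51 56 50 49 50 42 25 13 17 25 15 20 15 22 39 44 40 24 19 14
 17 15 17 16]
224 [49 48 54 57 56 50 48 43 49 48 34 24 16 13 17 16 18 19 23 38 45 26 15 23
 10 16 18 19]
232 [53 48 54 52 48 50 48 50 43 50 48 34 21 24 19 16 21 10 16 27 32 24 19 17
 10 14 13 17]
240 [60 48 54 49 52 48 51 47 47 48 48 47 34 21 16 16 18 20 15 20 23 14 21 22
 14 18 17 16]
248 [66 53 52 53 53 46 50 48 51 49 50 52 46 37 18 21 23 21 19 18 16 18 18 25
 14 19
[... 945 characters left out ...]
127 126 123 126 123 119 107  81  49  44  37  29  26  28  27  25
  26  37  51  57  62  49  18  19  15  16]
328 [123 124 126 125 128 120 121 125 127 116 105  64  34  31  27  26  32  38
  42  53  48  52  55  48  22  20  17  14]
336 [124 125 127 126 129 128 123 126 126 128 126  85  40  37  39  39  38  42
  45  53  50  49  50  52  26  10  14  14]
344 [125 126 127 124 124 123 124 125 126 127 125  89  39  39  47  39  40  44
  47  46  51  48  50  44  28  20  13  13]
352 [123 123 127 128 124 123 124 127 127 125 127  98  51  40  36  40  38  46
  46  35  45  43  42  37  41  26  19  12]
360 [125 125 127 122 119 125 124 124 127 132 129 116  56  34  37  44  41  42
  40  39  36  37  39  40  41  36  30  25]
```

Both estimates (tool travel about 56°, tilted cap rim about 57.5°) put the jar just short of 60°. I'll add 5 mm, then hold for more than 2 s.

Request:
drive_tool(deltas=[[[0,-0.2,0.1],[0,0,0]],[[0,-0.2,0.1],[0,0,0]],[[0,-0.1,0],[0,0,0]],[[0,0,0],[0,0,0]],[[0,0,0],[0,0,0]]])

```text
clock: 15.2
position: [623.9, -127.3, 146.9]
ee_rot: [-0.569, 0.822, 0.001, -0.001]
contact_force: [-2.6, 2.3, -3.1]
gripper_width: 22.4
grasp_force: 2.1
```

```bash
python3 go.py 45,104,150; python3 peg.py >/dev/null
python3 - <<'E'
import cv2
g=cv2.imread('pics/k_scene.png')[185:235,220:270].astype(int).sum(2)//3
for r in range(32,48): print(r*8,g[r,18:36])
E
```

```text
t 15.2 pos [ 623.91 -127.32  146.87] stand [ 51.53 104.38 146.87] F [-2.6   2.28 -3.11] w 22.381592749333556 j [ 0.05  0.45 -0.04 -0.   -1.08 -0.41]
axes [[-0.35 -0.94  0.  ]
 [-0.94  0.35  0.  ]
 [-0.    0.   -1.  ]]
45,104,150 tool cm [ 0.03  0.65 -0.31]
256 [49 44 47 45 42 47 51 32 18 21 15 11 21 19 17 20 14 19]
264 [52 48 48 47 49 45 44 47 32 21 19 15 22 15 19 15 19 11]
272 [49 49 47 49 42 48 48 44 48 32 28 19 14 20 20 19 16 18]
280 [58 44 46 44 45 46 42 49 44 43 37 28 15 20 21 16 10 19]
288 [97 64 50 41 48 45 45 45 47 44 45 38 28 16 10 10 20 16]
296 [122 109  60  44  46  47  41  44  50  48  45  40  32  21  15  19  14  12]
304 [123 125  83  50  47  44  39  47  46  44  47  39  29  32  17  17  22  19]
312 [125 121 111  64  43  46  43  47  47  42  39  33  27  29  24  14  24  26]
320 [130 123 121  79  51  44  41  44  45  44  30  31  33  34  33  30  47  50]
328 [127 124 124 112  92  68  50  44  38  32  20  31  24  29  37  45  51  53]
336 [122 124 124 124 120 112  91  54  42  30  32  28  31  33  50  45  53  50]
344 [126 124 127 125 124 127 118  79  45  39  32  38  40  43  43  48  52  47]
352 [126 126 124 124 127 120 126 101  50  35  36  42  41  41  43  42  49  45]
360 [125 124 127 125 127 128 132 116  59  37  36  39  42  40  46  42  40  42]
368 [131 126 128 124 121 125 125 122  61  33  39  39  43  47  42  37  41  42]
376 [124 123 122 122 125 123 127 129  68  41  40  39  38  41  41  34  38  37]
```

Request:
drive_tool(deltas=[[[0,-0.1,0],[0,0,0]],[[0,0,0],[0,0,0]],[[0,0,0],[0,0,0]],[[0,0,0],[0,0,0]],[[0,0,0],[0,0,0]],[[0,0,0],[0,0,0]],[[0,0,0],[0,0,0]],[[0,0,0],[0,0,0]],[[0,0,0],[0,0,0]],[[0,0,0],[0,0,0]],[[0,0,0],[0,0,0]],[[0,0,0],[0,0,0]]])

```text
clock: 16.5
position: [624.8, -127.7, 147.1]
ee_rot: [-0.57, 0.822, 0.001, -0.001]
contact_force: [-4.9, 1.9, -4.2]
gripper_width: 21.9
grasp_force: 2.5
```

Request:
drive_tool(deltas=[[[0,0,0],[0,0,0]],[[0,0,0],[0,0,0]],[[0,0,0],[0,0,0]],[[0,0,0],[0,0,0]],[[0,0,0],[0,0,0]],[[0,0,0],[0,0,0]],[[0,0,0],[0,0,0]],[[0,0,0],[0,0,0]],[[0,0,0],[0,0,0]],[[0,0,0],[0,0,0]],[[0,0,0],[0,0,0]],[[0,0,0],[0,0,0]]])

```text
clock: 17.7
position: [624.8, -127.7, 147.1]
ee_rot: [-0.57, 0.822, 0.001, -0.001]
contact_force: [-4.5, 1.9, -3.3]
gripper_width: 21.9
grasp_force: 2.5
```

Request:
drive_tool(deltas=[[[0,0,0],[0,0,0]],[[0,0,0],[0,0,0]],[[0,0,0],[0,0,0]],[[0,0,0],[0,0,0]],[[0,0,0],[0,0,0]],[[0,0,0],[0,0,0]],[[0,0,0],[0,0,0]],[[0,0,0],[0,0,0]]])

```text
clock: 18.5
position: [624.8, -127.7, 147.1]
ee_rot: [-0.57, 0.822, 0.001, -0.001]
contact_force: [-4.3, 1.8, -3.6]
gripper_width: 21.8
grasp_force: 2.5
```

Request:
drive_tool(deltas=[[[0,0.4,0],[0,0,0]],[[0,0.5,-0.1],[0,0,0]],[[0,0.5,-0.2],[0,0,0]],[[0,0.5,-0.2],[0,0,0]],[[0,0.5,-0.2],[0,0,0]],[[0,0.5,-0.2],[0,0,0]],[[0,0.5,-0.2],[0,0,0]],[[0,0.5,-0.1],[0,0,0]],[[0,0.5,-0.1],[0,0,0]],[[0,0.5,0],[0,0,0]],[[0,0.5,0],[0,0,0]]])

```text
clock: 19.6
position: [574.2, -108.6, 160.3]
ee_rot: [-0.57, 0.822, 0.0, -0.0]
contact_force: [3.3, -1.3, 2.1]
gripper_width: 21.8
grasp_force: 1.7
```

Request:
drive_tool(deltas=[[[0,0.5,0],[0,0,0]],[[0,0.5,0.1],[0,0,0]],[[0,0.5,0.1],[0,0,0]],[[0,0.5,0.1],[0,0,0]],[[0,0.5,0.2],[0,0,0]],[[0,0.5,0.2],[0,0,0]],[[0,0.4,0.2],[0,0,0]],[[0,0.4,0.1],[0,0,0]],[[0,0.2,0.1],[0,0,0]],[[0,0,0],[0,0,0]]])

```text
clock: 20.6
position: [536.5, -94.5, 149.0]
ee_rot: [-0.57, 0.822, 0.001, -0.001]
contact_force: [2.0, 0.5, -0.6]
gripper_width: 21.8
grasp_force: 0.7
```

```bash
python3 go.py -45,104,150
```

```text
t 20.6 pos [536.53 -94.51 149.02] stand [-41.8  103.7  149.02] F [ 1.99  0.47 -0.63] w 21.76921932087799 j [ 0.12  0.3  -0.27 -0.   -1.   -0.48]
axes [[-0.35 -0.94  0.  ]
 [-0.94  0.35  0.  ]
 [-0.    0.   -1.  ]]
-45,104,150 tool cm [-0.03  0.32 -0.1 ]
```

Another 2 mm to the stop, then press lightly and watch the force rise.

Request:
drive_tool(deltas=[[[0,0.2,0],[0,0,0]],[[0,0.1,0],[0,0,0]],[[0,0,0],[0,0,0]],[[0,0,0],[0,0,0]]])

```text
clock: 21.0
position: [534.4, -93.7, 149.3]
ee_rot: [-0.57, 0.822, 0.0, -0.0]
contact_force: [2.7, -1.0, -2.8]
gripper_width: 22.2
grasp_force: 1.7
```

Request:
drive_tool(deltas=[[[0,0.2,0],[0,0,0]],[[0,0,0],[0,0,0]],[[0,0,0],[0,0,0]]])

```text
clock: 21.3
position: [532.7, -93.0, 149.5]
ee_rot: [-0.57, 0.822, 0.0, -0.0]
contact_force: [4.2, -2.2, -2.2]
gripper_width: 22.0
grasp_force: 2.0
```

Request:
drive_tool(deltas=[[[0,0.2,0],[0,0,0]],[[0,0,0],[0,0,0]],[[0,0,0],[0,0,0]]])

```text
clock: 21.6
position: [531.8, -92.6, 149.7]
ee_rot: [-0.57, 0.822, -0.001, 0.001]
contact_force: [6.3, -2.3, -4.3]
gripper_width: 22.1
grasp_force: 3.5
```

Request:
drive_tool(deltas=[[[0,0.2,0],[0,0,0]],[[0,0,0],[0,0,0]],[[0,0,0],[0,0,0]]])

```text
clock: 21.9
position: [531.8, -92.5, 149.7]
ee_rot: [-0.57, 0.822, -0.002, 0.002]
contact_force: [11.2, -7.5, -7.9]
gripper_width: 21.9
grasp_force: 6.3
```

Request:
drive_tool(deltas=[[[0,0.2,0],[0,0,0]],[[0,0,0],[0,0,0]],[[0,0,0],[0,0,0]]])

```text
clock: 22.2
position: [531.8, -92.5, 149.7]
ee_rot: [-0.57, 0.822, -0.004, 0.003]
contact_force: [16.3, -10.3, -13.0]
gripper_width: 21.8
grasp_force: 9.1
```

Request:
drive_tool(deltas=[[[0,0.2,0],[0,0,0]],[[0,0,0],[0,0,0]],[[0,0,0],[0,0,0]]])

```text
clock: 22.5
position: [531.7, -92.4, 149.8]
ee_rot: [-0.57, 0.822, -0.005, 0.005]
contact_force: [19.6, -14.7, -15.5]
gripper_width: 22.2
grasp_force: 12.0
```

Hard against the stop: the force rises to 25 N with no motion. Now I'll back off to centre the peg, open and lift.

Request:
drive_tool(deltas=[[[0,-0.4,0],[0,0,0]],[[0,-0.3,0],[0,0,0]],[[0,0,0],[0,0,0]],[[0,0,0],[0,0,0]]])

```text
clock: 22.9
position: [531.7, -92.9, 149.6]
ee_rot: [-0.57, 0.822, -0.0, 0.0]
contact_force: [4.4, -2.7, -2.5]
gripper_width: 22.1
grasp_force: 2.5
```

Request:
drive_tool(deltas=[[[0,0,0],[0,0,0]],[[0,0,0],[0,0,0]],[[0,0,0],[0,0,0]]], claw=3.8)

```text
clock: 23.2
position: [531.0, -92.4, 149.5]
ee_rot: [-0.57, 0.822, 0.0, -0.0]
contact_force: [0.2, 0.1, -0.5]
gripper_width: 37.9
grasp_force: 0.0
```

```bash
python3 go.py -45,104,150
```

```text
t 23.2 pos [530.99 -92.45 149.53] stand [-47.72 103.64 149.53] F [ 0.19  0.13 -0.53] w 37.904132753603164 j [ 0.13  0.29 -0.28 -0.   -1.   -0.49]
axes [[-0.35 -0.94  0.  ]
 [-0.94  0.35  0.  ]
 [-0.    0.   -1.  ]]
-45,104,150 tool cm [-0.03 -0.27 -0.05]
```

Free of contact; lift straight up and check the images numerically against the start.

Request:
drive_tool(deltas=[[[0,-0.3,0],[0,0,0]],[[0,0,-2],[0,0,0]],[[0,0,-4],[0,0,0]],[[0,0,-4],[0,0,0]],[[0,0,-4],[0,0,0]],[[0,0,-4],[0,0,0]],[[0,0,0],[0,0,0]],[[0,0,0],[0,0,0]]])

```text
clock: 24.0
position: [534.7, -93.5, 330.4]
ee_rot: [-0.57, 0.822, -0.0, 0.001]
contact_force: [0.5, 0.9, -0.7]
gripper_width: 37.9
grasp_force: 0.0
```

```bash
python3 go.py; python3 peg.py>/dev/null
python3 - <<'E'
import cv2,numpy as np
a=cv2.imread('pics/scene0.png');b=cv2.imread('pics/k_scene.png')
m=lambda s,x0,x1,y0,y1,t:(lambda ys,xs:(len(xs),xs.mean()+x0,ys.mean()+y0))(*np.nonzero(s[y0:y1,x0:x1].max(2)<t))
print('peg',m(a,289,308,198,216,28),m(b,289,308,198,216,28))
d=cv2.absdiff(cv2.GaussianBlur(a,(5,5),0),cv2.GaussianBlur(b,(5,5),0)).max(2)
n,_,st,c=cv2.connectedComponentsWithStats((d>25).astype(np.uint8))
for i in range(1,n):
    if st[i,4]>12: print(st[i],c[i].round())
# registration of jar body/crank patch before/after
for nm,(x0,x1,y0,y1) in {'body':(243,277,207,236),'crank':(278,306,198,235),'base':(230,300,240,270)}.items():
    print(nm,cv2.phaseCorrelate(*[cv2.cvtColor(s[y0:y1,x0:x1],cv2.COLOR_BGR2GRAY).astype(np.float32) for s in(a,b)]))
E
```

```text
t 24.0 pos [534.74 -93.51 330.36] stand [-43.83 103.98 330.36] F [ 0.54  0.86 -0.7 ] w 37.93688938971062 j [ 0.13  0.18  0.03 -0.   -1.42 -0.48]
axes [[-0.35 -0.94 -0.  ]
 [-0.94  0.35 -0.  ]
 [ 0.    0.   -1.  ]]
peg (75, np.float64(296.6666666666667), np.float64(206.97333333333333)) (77, np.float64(296.53246753246754), np.float64(206.83116883116884))
[ 275    0   66   46 1918] [305.  17.]
[ 339    0   72   48 2487] [370.  20.]
[463   0  25  36 372] [474.  13.]
[488   0  17  27 250] [494.  11.]
[ 592    0   48   33 1017] [622.  12.]
[512   2   3   8  16] [513.   5.]
[572   3  10  13  29] [576.  10.]
[295  38   4   6  15] [296.  40.]
[269  41   8  18  91] [272.  49.]
[ 265   43   57  113 3589] [294. 101.]
[420  71  29  55 381] [437.  96.]
[467  90   3   5  15] [468.  92.]
[458 102  10  13  45] [462. 108.]
[384 109  15  34 210] [390. 123.]
[457 116   9  10  46] [462. 120.]
[433 119   5   8  23] [435. 122.]
[ 593  119   47   83 1630] [622. 170.]
[400 121  24  15 136] [413. 128.]
[ 284  120  294  167 8842] [431. 207.]
[391 126  27  31 395] [404. 143.]
[388 143   7   8  39] [391. 147.]
[380 159  12  17  98] [385. 166.]
[252 191  18  15  92] [263. 199.]
[597 206  43  35 814] [617. 223.]
[634 211   6  11  48] [637. 217.]
[575 224  20  32 337] [584. 238.]
[283 254   8   5  16] [287. 256.]
[567 257  13  15  79] [572. 263.]
[278 259  21  10  92] [288. 264.]
[551 259  11  11  72] [557. 264.]
[562 277   6   5  24] [565. 279.]
body ((-0.052352468656575724, 0.1397057092910554), 0.9918549422864561)
crank ((0.07030048658345756, -0.05656478679963328), 0.9685661848386129)
base ((-0.13287530718578466, 0.19992967132899508), 0.7380215940652071)
```

```bash
python3 -c "
from bench import arm
print(arm.job_done())"
```

```text
the job is handed in; nothing more can be done
None
```

The job is handed in at about 24 s, verdict not shown: the right-hand jar's cap snapped home, the jar was tipped to about 60–62° (estimated from the camera and arm travel), held for over 3 s and brought back against its stop; I didn't check the other items individually.

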